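Drop a used tube into the lever bin without slamming the lid

ROBOT

A 6-joint arm with a two-finger parallel gripper is mounted at the origin on the work surface. World frame = base frame: x ahead of the robot, y to its left, z up, the work surface at z = 0. Lengths are in m, angles in rad, forces in N, time in s.
With the tool pointing down it reaches from about 0.35 to 0.85 m from the base axis. Payload 8.1 kg.
Tool frame: the origin (TCP) lies midway between the tips of the shut fingers; the grasp point (between the pads) lies 19 mm behind it (robot.tcp_to_grasp is the distance from the TCP to the grasp point, in m); z points along the fingers, y is the direction in which the jaws open and shut (so a half turn about z gives the same grasp; the last joint's range is limited). The gripper opens to 93 mm and grips with 3 to 60 N. Pads are 15 mm wide; open, the fingers measure 128 mm over their backs; the gripper's body (75 mm by 188 mm) begins 65 mm behind the grasp point.
Start: joints at [1.226, 0.13, 1.488, -0, 1.523, -0.085], TCP at [0.154, 0.58, 0.219] pointing down, gripper open.
Joint ranges: [-2.96, 2.96], [-0.89, 2.26], [0.02, 2.5], [-1.34, 4.48], [0, 2.73], [-2.66, 2.66]. Speed limits (rad/s): [2.39, 2.39, 2.79, 3.14, 3.14, 3.14].

INTERFACE

Orientations are given as a rotation vector (axis times angle).
In Python, from plant import robot gives the robot as it stands.
- The arm moves only by the tool send_rows, never from a script. Its argument "series" is a list of rows, each an object of numbers: "wx", "wy", "wz": the turn, a rotation vector about the world's x, y, z in rad; "dx", "dy", "dz": the shift along the world's x, y, z in cm; "fingers": the closure in counts, from 0 (fully open) to 255 (shut). In form: [{"wx": .., "wy": .., "wz": .., "dx": .., "dy": .., "dz": .., "fingers": ..}, ...]. A call has 1 to 20 rows; each row shifts and turns the pose as measured when the row begins; what a row does not reach is not made up. A row lasts 1/12 s, in which the tool goes at most 41.7 mm and 7.16 degrees, less where a joint would pass 70% of its speed; a pose out of reach is approached as far as the arm can. A call is refused whole if a number of a shift passes 4.17 or a number of a turn 0.125, either way. A call with a gripper value outside its range is refused whole. The fingers move at their own pace and stop on an object; "newtons" is the grip in N (left out, the last holds). Time passes only in rows, so rows that do not move let the fingers close. It gives the time, the measured TCP pose, the force and the opening at its end, in the units of the state.
- robot.read_state(): the state, without advancing time (a new reading comes with each control period).
- robot.read_camera(name): name is "scene" or "top" or "wrist"; returns the picture (420x560x3 uint8, red, green, blue); there is no depth.
- robot.camera_info(name): a dict with "intrinsics" (3x3 intrinsics, pixels), "extrinsics" (4x4, takes a point from world to camera coordinates); the wrist camera has in their place "tool_from_camera" (4x4, takes a point from camera to tool coordinates, whose origin is the TCP and whose axes are the flange's). Camera axes: x right, y up, looking along -z (the intrinsics and any distortion apply to the point x, -y, -z); pixel columns grow to the right and rows downward; lengths in m; the calibration is good to about 2 mm. A picture is of the moment at which its call begins: read the wrist's pose just before it. camera_info takes no time and is no camera call.
- robot.close_job(): hands the job in, once; it reports no verdict.
The state is a dict: "t": time; "q": joint angles; "dq": joint speeds; "joint_torque": joint torques, N m; "tool_pos": TCP position; "orientation": TCP orientation; "force": force on the tool from outside, world axes, zero at the start; "wrist_torque": the same for the moment, N m; "opening": finger opening in m.
Only numpy, scipy, OpenCV 4.12 (cv2) and the standard library are available. Lean on these libraries where they do the work, as an engineer would, in place of code of your own. Each camera call takes 0.05 s, during which the arm holds its last target.

TASK

Press the lever of the bench-top bin down with the fingertips so that its lid lifts and the used tube waiting on the chute rolls into the bin; then ease the lever back up so that the lid comes down gently and closes without slamming. Work the bin by its lever only: do not touch the tube or the lid, grasp nothing, and leave the bottle, the beaker and the tip box where they stand.

Things in the scene. Friction and masses are not known exactly. Their poses are not given: they have to be found in the camera images.
- bin: Fixed white bench-top waste bin, open under its lid: 220 mm (x) by 250 mm (y) by 170 mm high, walls 5 mm, inner floor 50 mm up. Origin: centre of its underside, z up. The lever is on its front, the -x side; the lid hinge on top of the +x side. On the -y side an aluminium chute, 150 mm wide and 130 mm long, slopes down at 14 degrees to the rim.
- pad_top (a point): Centre of the top face of the lever's black ribbed pad, 38 mm along the lever, 50 mm wide (along the bin's y), 8 mm thick. It is 120 mm from lever_hinge, out in front of the bin; at rest it is 103 mm above the table, the lever sloping up 0.17 rad away from the bin. Fully pressed it is 42 mm lower. It moves on an arc about lever_hinge.
- lever_hinge (a point): Point on the lever's fixed hinge line (which runs along the bin's y), 10 mm in front of the front wall and 75 mm above the table.
- lever (a joint): Lever angle, 0 at rest (pad up, lid shut) to 0.35 rad (pad fully down). Pressing the middle of the pad takes about 6 to 17 N, most at the start; there is no spring or catch: the lid's weight drives it back up, and it drops shut if let go.
- lid (a joint): Lid angle, 0 shut to 1.05 rad open; linked to the lever, always 3 times its angle. Raising the middle of the pad by 10 mm lowers the lid 0.25 rad. Above about 0.6 rad the tube passes under it. Coming down faster than 1.5 rad/s in the lower half of its travel (pad rising at 60 mm/s) is a slam.
- lid_panel: The grey lid, a shallow cap 224 by 246 mm and 34 mm deep on the bin's rim, its side holding back the tube. Origin: middle of the hinge line; shut, it extends along its -x. Fully open its front edge rises to about 380 mm above the table, tilting back, away from the lever.
- tube: Used capped sample tube, clear with a white cap, 30 mm diameter, 100 mm long, about 50 g, lying loose on the chute against the side of the lid, its axis (its x) along the bin's x. Origin: its centre. It rolls into the bin by itself within about a second once the lid is up.
- bottle: Loose capped bottle standing beside the bin, 60 mm diameter, 130 mm high. Origin: centre of its underside.
- beaker: Loose empty glass beaker standing in front of the lever, 70 mm diameter, 85 mm high. Origin: centre of its underside.
- tip_box: Loose closed pipette-tip box, 87 by 122 mm, 65 mm high, beside the lever. Origin: centre of its underside.
Things that resemble listed ones, but are neither listed nor needed, are in the scene too. There is more than one size of the tube; the job needs the smallest.

How it is judged:
By the outcome, as a careful person would: the job done as asked, in the order asked, and still so for the second after the job is handed in, with the robot touching nothing.
It also fails if it takes over 48 s, if anything falls off the work surface, if the arm or the gripper's body presses on something with over 40 N, if the wrist force passes 120 N, or if a joint passes its speed limit or range.

## Working session

There is one attempt and no reset: what is moved stays moved. The work goes in short steps, Python scripts to look and compute and a tool call to move; the robot and the scene stay as the last step left them, time stands still between calls to the robot, and variables do not carry over. Pictures are saved under pics/ and viewed, and the job is handed in when it is done.

Besides the shell and the picture viewer there is one more tool, called after "Call:" in YAML: its name, and indented under it one key for each argument. send_rows: Moves the arm, as the interface text tells. Its arguments: {"type":"object","properties":{"series":{"type":"array","items":{"type":"object","properties":{"wx":{"type":"number"},"wy":{"type":"number"},"wz":{"type":"number"},"dx":{"type":"number"},"dy":{"type":"number"},"dz":{"type":"number"},"fingers":{"type":"number"}}}},"newtons":{"type":"number"}},"required":["series"]}

```bash
mkdir -p pics; ls
python3 - <<'E'
from plant import robot
import cv2
s=robot.read_state(); print({k:s[k] for k in('t','tool_pos','orientation','force','opening')})
for n in('scene','top'):
    im=robot.read_camera(n); cv2.imwrite(f'pics/{n}0.png',im[:,:,::-1]); i=robot.camera_info(n); print(n,i)
E
```

```text
pics
{'t': 0.0, 'tool_pos': array([0.15392261, 0.57933312, 0.21758629]), 'orientation': array([-4.06915564e-01, -3.11473699e+00,  2.82251389e-03]), 'force': array([ 0.20182088, -1.0094213 ,  0.21840277]), 'opening': 0.09268383496776329}
scene {'intrinsics': array([[534.03480944,   0.        , 293.67088033],
       [  0.        , 534.03480944, 211.12825804],
       [  0.        ,   0.        ,   1.        ]]), 'extrinsics': array([[-0.4432065 ,  0.89641106, -0.00390017,  0.06988756],
       [-0.76975563, -0.3783482 ,  0.51412928,  0.43580104],
       [ 0.45939555,  0.23086762,  0.85770384, -1.92190108],
       [ 0.        ,  0.        ,  0.        ,  1.        ]])}
top {'intrinsics': array([[426.16784723,   0.        , 279.63522216],
       [  0.        , 426.16784723, 216.87832353],
       [  0.        ,   0.        ,   1.        ]]), 'extrinsics': array([[ 1.84695787e-02, -9.99829342e-01, -4.02197822e-04,
         2.05730894e-01],
       [ 9.76802657e-01,  1.79583745e-02,  2.13387129e-01,
        -5.93465765e-01],
       [-2.13343490e-01, -4.33403828e-03,  9.76967641e-01,
        -1.11556600e+00],
       [ 0.00000000e+00,  0.00000000e+00,  0.00000000e+00,
         1.00000000e+00]])}
```

View pics/scene0.png

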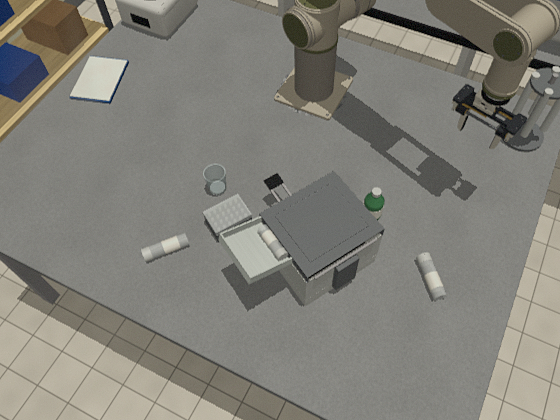

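View pics/top0.png

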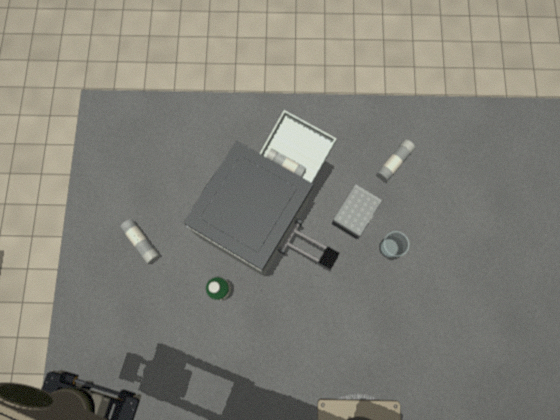

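The scene view shows the black pad near (274,182), with the lid at (320,225), the tube on the chute at (271,242), the beaker at (215,180) and the tip box at (227,214). In the top view the pad is at (329,258), the beaker at (395,245), the tip box at (357,211) and the bottle at (218,288). The base is at the bottom of that view.

```bash
cat > h.py <<'E'
import numpy as np, cv2
from plant import robot
def ray(n,uv):
    i=robot.camera_info(n);K=i['intrinsics'];T=i['extrinsics']
    d=np.array([(uv[0]-K[0,2])/K[0,0],-(uv[1]-K[1,2])/K[1,1],-1]);R=T[:3,:3]
    return -R.T@T[:3,3],R.T@d
def onz(n,uv,z):
    o,d=ray(n,uv);return o+d*(z-o[2])/d[2]
def tri(a,b):
    (o1,d1),(o2,d2)=ray('scene',a),ray('top',b)
    s=np.linalg.lstsq(np.c_[d1,-d2],o2-o1,rcond=None)[0]
    p,q=o1+s[0]*d1,o2+s[1]*d2
    return (p+q)/2,np.linalg.norm(p-q)
E
python3 - <<'E'
from h import *
P={}
for n,box in(('scene',(255,165,300,205)),('top',(312,240,350,275))):
    im=cv2.imread(f'pics/{n}0.png');x0,y0,x1,y1=box
    g=cv2.cvtColor(im,6)[y0:y1,x0:x1]
    m=(g<38).astype(np.uint8)
    k,l,st,c=cv2.connectedComponentsWithStats(m); j=1+np.argmax(st[1:,4])
    cn=cv2.findContours((l==j).astype(np.uint8),0,1)[0][0]
    r=cv2.minAreaRect(cn); print(n,st[j],c[j]+[x0,y0],cv2.boxPoints(r)+[x0,y0])
    P[n]=c[j]+[x0,y0]
    cv2.imwrite(f'pics/z{n}.png',cv2.resize(im[y0-30:y1+30,x0-30:x1+30],None,fx=6,fy=6,interpolation=cv2.INTER_CUBIC))
print(tri(P['scene'],P['top']), onz('top',P['top'],.101),onz('scene',P['scene'],.101))
for nm,uv,z in(('lidTL',(240,142),.17),('lidL',(186,224),.17),('lidB',(264,271),.17),('lidR',(316,187),.17),('beaker',(397,240),.085),('tip1',(364,186),.065),('tip2',(381,197),.065),('tip3',(359,236),.065),('tip4',(334,222),.065),('bottle',(214,287),.13)):
    print(nm,onz('top',uv,z).round(3))
E
```

```text
scene [ 10   9  18  15 147] [273.19727891 181.15646259] [[263.95384884 180.16922951]
 [277.20000076 172.5999999 ]
 [282.61538315 182.07692146]
 [269.36923218 189.64615059]]
top [  8   8  18  20 220] [328.52272727 257.52272727] [[318.8000021  262.39999962]
 [326.60000134 246.80000067]
 [338.20000076 252.60000038]
 [330.40000153 268.19999886]]
(array([0.47425373, 0.08735521, 0.10145569]), np.float64(0.002392847038827041)) [0.47470097 0.08616007 0.101     ] [0.47371707 0.08838171 0.101     ]
lidTL [0.765 0.323 0.17 ]
lidL [0.544 0.45  0.17 ]
lidB [0.43  0.252 0.17 ]
lidR [0.646 0.125 0.17 ]
beaker [ 0.527 -0.1    0.085]
tip1 [ 0.683 -0.019  0.065]
tip2 [ 0.651 -0.065  0.065]
tip3 [ 0.54  -0.002  0.065]
tip4 [0.578 0.066 0.065]
bottle [0.391 0.378 0.13 ]
```

```bash
python3 -c "
import cv2,numpy as np
a=cv2.imread('pics/top0.png')[120:290,170:420];cv2.imwrite('pics/ztop2.png',cv2.resize(a,None,fx=3.2,fy=3.2,interpolation=2))"
```

```text
(no output)
```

View pics/ztop2.png

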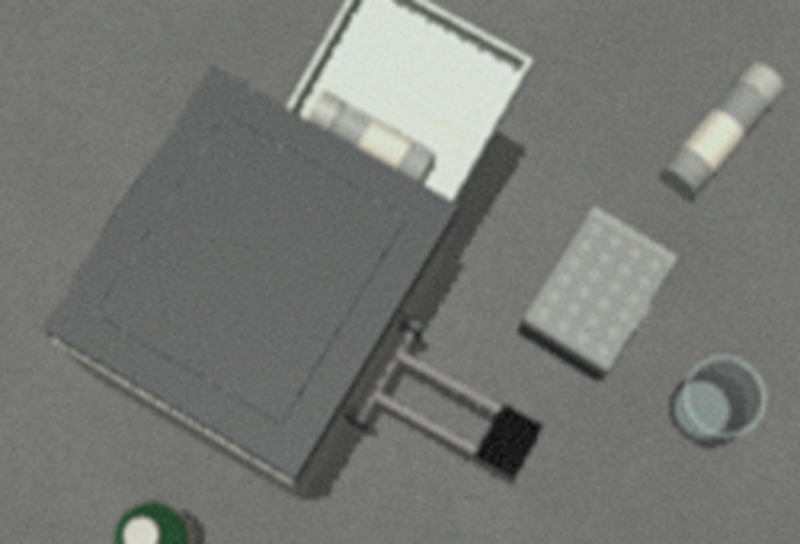

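View pics/zscene.png

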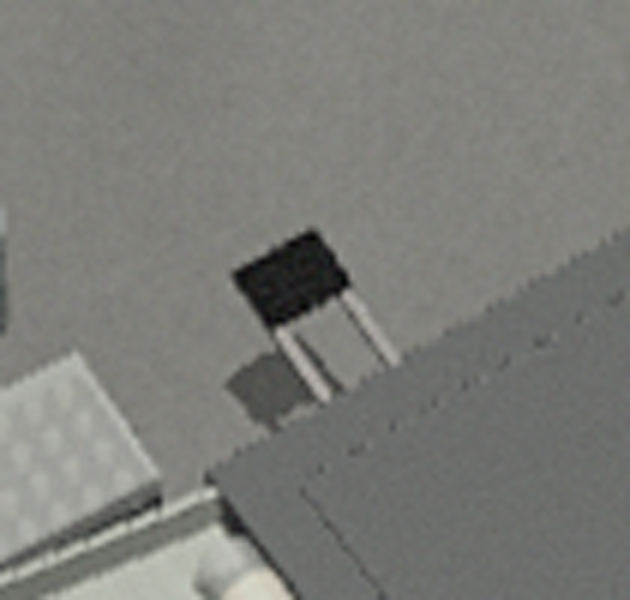

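Call:
send_rows:
  series:
    - {"dx":1,"dy":-1.5,"dz":0.5,"wz":-0.06,"fingers":255}
    - {"dx":2.1,"dy":-3.2,"wz":-0.12,"fingers":255}
    - {"dx":2.1,"dy":-3.2,"wz":-0.12,"fingers":255}
    - {"dx":2.1,"dy":-3.2,"wz":-0.12,"fingers":255}
    - {"dx":2.1,"dy":-3.2,"wz":-0.12,"fingers":255}
    - {"dx":2.1,"dy":-3.2,"wz":-0.12,"fingers":255}
    - {"dx":2.1,"dy":-3.2,"wz":-0.12,"fingers":255}
    - {"dx":2.1,"dy":-3.2,"wz":-0.12,"fingers":255}
    - {"dx":2.1,"dy":-3.2,"wz":-0.12,"fingers":255}
    - {"dx":2.1,"dy":-3.2,"wz":-0.12,"fingers":255}
    - {"dx":2.1,"dy":-3.2,"wz":-0.12,"fingers":255}
    - {"dx":2.1,"dy":-3.2,"wz":-0.12,"fingers":255}
    - {"dx":2.1,"dy":-3.2,"wz":-0.12,"fingers":255}
    - {"dx":2.1,"dy":-3.2,"wz":-0.12,"fingers":255}
    - {"dx":1,"dy":-1.5,"wz":-0.12,"fingers":255}

```text
schema error: expected keys wx, wy, wz, dx, dy, dz, fingers
```

```bash
cat > st.py <<'E'
from h import *
from scipy.spatial.transform import Rotation as R
s=robot.read_state();M=R.from_rotvec(s['orientation']).as_matrix()
print(round(s['t'],2),s['tool_pos'].round(4),'y axis',M[:,1].round(3),np.degrees(np.arctan2(M[1,1],M[0,1])).round(1),'z',M[:,2].round(3),s['force'].round(1),s['opening'],s['q'].round(2),'dq',abs(s['dq']).max().round(3))
E
python3 st.py
```

```text
0.1 [0.154  0.5794 0.2177] y axis [ 0.257  0.966 -0.002] 75.1 z [-0.001 -0.002 -1.   ] [-0.   0.7 -0.1] 0.09293130591776068 [ 1.23  0.13  1.49 -0.    1.52 -0.09] dq 0.002
```

All keys are required in each row.

Call:
send_rows:
  series:
    - {"wx":0,"wy":0,"wz":-0.06,"dx":1,"dy":-1.5,"dz":0.5,"fingers":255}
    - {"wx":0,"wy":0,"wz":-0.12,"dx":2.1,"dy":-3.2,"dz":0,"fingers":255}
    - {"wx":0,"wy":0,"wz":-0.12,"dx":2.1,"dy":-3.2,"dz":0,"fingers":255}
    - {"wx":0,"wy":0,"wz":-0.12,"dx":2.1,"dy":-3.2,"dz":0,"fingers":255}
    - {"wx":0,"wy":0,"wz":-0.12,"dx":2.1,"dy":-3.2,"dz":0,"fingers":255}
    - {"wx":0,"wy":0,"wz":-0.12,"dx":2.1,"dy":-3.2,"dz":0,"fingers":255}
    - {"wx":0,"wy":0,"wz":-0.12,"dx":2.1,"dy":-3.2,"dz":0,"fingers":255}
    - {"wx":0,"wy":0,"wz":-0.12,"dx":2.1,"dy":-3.2,"dz":0,"fingers":255}
    - {"wx":0,"wy":0,"wz":-0.12,"dx":2.1,"dy":-3.2,"dz":0,"fingers":255}
    - {"wx":0,"wy":0,"wz":-0.12,"dx":2.1,"dy":-3.2,"dz":0,"fingers":255}

```text
t: 0.93
tool_pos: [0.3512, 0.2657, 0.2167]
orientation: [-2.06, -2.363, 0.009]
force: [0.8, 0.8, -0.0]
opening: 0.0307
```

```bash
python3 st.py
```

```text
0.93 [0.3512 0.2657 0.2167] y axis [ 0.991  0.136 -0.008] 7.8 z [-0.008 -0.    -1.   ] [ 0.8  0.8 -0. ] 0.0306595145133816 [ 0.53 -0.31  1.9   0.    1.55  0.39] dq 1.097
```

Call:
send_rows:
  series:
    - {"wx":0,"wy":0,"wz":-0.12,"dx":2.1,"dy":-3.1,"dz":0,"fingers":255}
    - {"wx":0,"wy":0,"wz":-0.12,"dx":2.1,"dy":-3.1,"dz":0,"fingers":255}
    - {"wx":0,"wy":0,"wz":-0.12,"dx":2.1,"dy":-3.1,"dz":0,"fingers":255}
    - {"wx":0,"wy":0,"wz":-0.12,"dx":2.1,"dy":-3.1,"dz":0,"fingers":255}
    - {"wx":0,"wy":0,"wz":-0.12,"dx":2.1,"dy":-3.1,"dz":0,"fingers":255}
    - {"wx":0,"wy":0,"wz":-0.06,"dx":1.2,"dy":-1.6,"dz":0,"fingers":255}
    - {"wx":0,"wy":0,"wz":0,"dx":0,"dy":0,"dz":0,"fingers":255}
    - {"wx":0,"wy":0,"wz":0,"dx":0,"dy":0,"dz":0,"fingers":255}

```text
t: 1.6
tool_pos: [0.4728, 0.0773, 0.2143]
orientation: [-2.748, -1.507, 0.009]
force: [-0.7, 0.4, 0.3]
opening: 0.0002
```

```bash
python3 st.py
python3 - <<'E'
from h import *
im=robot.read_camera('wrist');cv2.imwrite('pics/w1.png',im[:,:,::-1])
im=robot.read_camera('top');cv2.imwrite('pics/t1.png',im[:,:,::-1])
print(robot.camera_info('wrist'))
E
```

```text
1.6 [0.4728 0.0773 0.2143] y axis [ 0.843 -0.538 -0.009] -32.5 z [-0.008  0.004 -1.   ] [-0.7  0.4  0.3] 0.00023418040880042289 [ 0.05 -0.19  1.81  0.    1.53  0.62] dq 0.037
{'intrinsics': array([[375.05854082,   0.        , 278.8436169 ],
       [  0.        , 375.05854082, 212.76385941],
       [  0.        ,   0.        ,   1.        ]]), 'tool_from_camera': array([[ 1.07582843e-03,  9.70867503e-01,  2.39614555e-01,
         6.64305763e-02],
       [ 9.99999203e-01, -1.20288110e-03,  3.83994175e-04,
        -2.76853129e-04],
       [ 6.61035285e-04,  2.39613951e-01, -9.70868023e-01,
        -1.65077735e-01],
       [ 0.00000000e+00,  0.00000000e+00,  0.00000000e+00,
         1.00000000e+00]])}
```

View pics/w1.png

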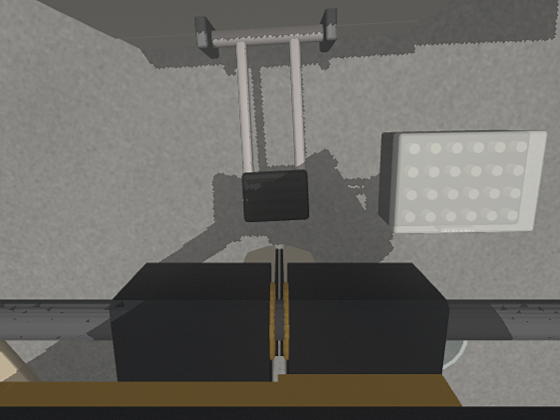

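View pics/t1.png

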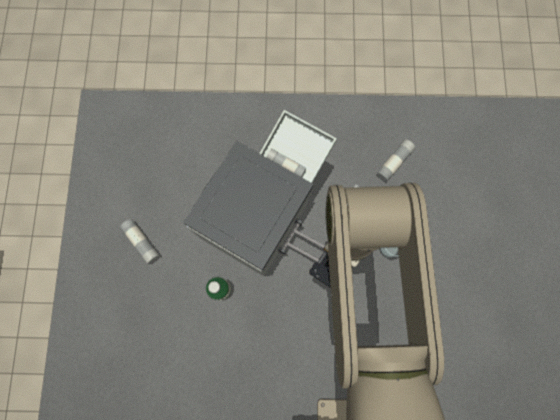

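Run:
```python
from h import *
from scipy.spatial.transform import Rotation as R
s=robot.read_state();M=R.from_rotvec(s['orientation']).as_matrix();i=robot.camera_info('wrist');K=i['intrinsics'];T=i['tool_from_camera']
def w(u,v,z):
    d=M@T[:3,:3]@np.array([(u-K[0,2])/K[0,0],-(v-K[1,2])/K[1,1],-1]);o=s['tool_pos']+M@T[:3,3]
    return o+d*(z-o[2])/d[2]
for p,z in(((243,175),.107),((307,171),.107),((309,217),.099),((247,221),.099),((244,42),.08),((295,40),.08)): print(p,w(*p,z).round(4))
c=np.mean([w(*p,z) for p,z in(((243,175),.099),((307,171),.099),((309,217),.107),((247,221),.107))],0);print('pad',c)
a=w(244,42,.08);b=w(295,40,.08);v=a-b;print('ydir',np.degrees(np.arctan2(v[1],v[0])))
h=(a+b)/2;print('bin x dir',(h-c)[:2]/np.linalg.norm((h-c)[:2]),np.linalg.norm((h-c)[:2]))
```

```text
(243, 175) [0.4637 0.1163 0.107 ]
(307, 171) [0.5047 0.0939 0.107 ]
(309, 217) [0.4874 0.0615 0.099 ]
(247, 221) [0.4451 0.0843 0.099 ]
(244, 42) [0.5146 0.1965 0.08  ]
(295, 40) [0.5471 0.1775 0.08  ]
pad [0.47550141 0.0894735  0.103     ]
ydir 149.6540835234189
bin x dir [0.49382287 0.86956252] 0.11214115349440525
```

Call:
send_rows:
  series:
    - {"wx":0,"wy":0,"wz":0.03,"dx":0.2,"dy":1.1,"dz":-1.5,"fingers":255}
    - {"wx":0,"wy":0,"wz":0,"dx":0,"dy":0,"dz":-2.5,"fingers":255}
    - {"wx":0,"wy":0,"wz":0,"dx":0,"dy":0,"dz":-2.5,"fingers":255}
    - {"wx":0,"wy":0,"wz":0,"dx":0,"dy":0,"dz":-1.5,"fingers":255}
    - {"wx":0,"wy":0,"wz":0,"dx":0,"dy":0,"dz":-1,"fingers":255}
    - {"wx":0,"wy":0,"wz":0,"dx":0,"dy":0,"dz":0,"fingers":255}
    - {"wx":0,"wy":0,"wz":0,"dx":0,"dy":0,"dz":0,"fingers":255}

```text
t: 2.28
tool_pos: [0.4709, 0.0989, 0.1229]
orientation: [-2.706, -1.581, 0.003]
force: [0.1, -0.7, 0.9]
opening: 0.0005
```

```bash
python3 st.py
```

```text
2.28 [0.4709 0.0989 0.1229] y axis [ 0.871 -0.491 -0.007] -29.4 z [-0.005  0.006 -1.   ] [ 0.1 -0.7  0.9] 0.0005492127105372867 [ 0.1  -0.12  1.92  0.01  1.35  0.61] dq 0.021
```

Call:
send_rows:
  series:
    - {"wx":0,"wy":0,"wz":0,"dx":0.4,"dy":-0.9,"dz":0,"fingers":255}
    - {"wx":0,"wy":0,"wz":0,"dx":0,"dy":0,"dz":0,"fingers":255}
    - {"wx":0,"wy":0,"wz":0,"dx":0,"dy":0,"dz":-0.5,"fingers":255}
    - {"wx":0,"wy":0,"wz":0,"dx":0,"dy":0,"dz":-0.5,"fingers":255}
    - {"wx":0,"wy":0,"wz":0,"dx":0,"dy":0,"dz":0,"fingers":255}

```text
t: 2.7
tool_pos: [0.478, 0.0899, 0.1168]
orientation: [-2.707, -1.585, -0.007]
force: [0.0, 0.7, -0.9]
opening: 0.0007
```

```bash
python3 st.py
```

```text
2.7 [0.478  0.0899 0.1168] y axis [ 0.872 -0.489 -0.002] -29.3 z [ 0.002  0.006 -1.   ] [ 0.   0.7 -0.9] 0.0006500875561252398 [ 0.08 -0.11  1.92  0.01  1.33  0.59] dq 0.014
```

Call:
send_rows:
  series:
    - {"wx":0,"wy":0,"wz":0,"dx":-0.2,"dy":-0.2,"dz":-0.6,"fingers":255}
    - {"wx":0,"wy":0,"wz":0,"dx":0,"dy":0,"dz":-0.4,"fingers":255}
    - {"wx":0,"wy":0,"wz":0,"dx":0,"dy":0,"dz":-0.4,"fingers":255}
    - {"wx":0,"wy":0,"wz":0,"dx":0,"dy":0,"dz":-0.4,"fingers":255}

```text
t: 3.03
tool_pos: [0.4771, 0.087, 0.0997]
orientation: [-2.709, -1.585, -0.01]
force: [-5.3, -2.9, 10.2]
opening: 0.0006
```

```bash
python3 st.py
```

```text
3.03 [0.4771 0.087  0.0997] y axis [ 0.872 -0.49   0.001] -29.3 z [ 0.004  0.006 -1.   ] [-5.3 -2.9 10.2] 0.0006204824239862686 [ 0.07 -0.1   1.94  0.01  1.29  0.58] dq 0.093
```

Call:
send_rows:
  series:
    - {"wx":0,"wy":0,"wz":0,"dx":0,"dy":0,"dz":-0.4,"fingers":255}
    - {"wx":0,"wy":0,"wz":0,"dx":0,"dy":0,"dz":-0.4,"fingers":255}
    - {"wx":0,"wy":0,"wz":0,"dx":0,"dy":0,"dz":-0.4,"fingers":255}
    - {"wx":0,"wy":0,"wz":0,"dx":0,"dy":0,"dz":-0.4,"fingers":255}
    - {"wx":0,"wy":0,"wz":0,"dx":0,"dy":0,"dz":-0.4,"fingers":255}

```text
t: 3.45
tool_pos: [0.4759, 0.0849, 0.0808]
orientation: [-2.711, -1.586, -0.004]
force: [-3.1, -0.9, 7.9]
opening: 0.0006
```

```bash
python3 st.py
```

```text
3.45 [0.4759 0.0849 0.0808] y axis [ 0.872 -0.49   0.   ] -29.4 z [ 0.002  0.002 -1.   ] [-3.1 -0.9  7.9] 0.0006382723942791823 [ 0.07 -0.08  1.96  0.    1.26  0.58] dq 0.09
```

Call:
send_rows:
  series:
    - {"wx":0,"wy":0,"wz":0,"dx":0,"dy":0,"dz":-0.4,"fingers":255}
    - {"wx":0,"wy":0,"wz":0,"dx":0,"dy":0,"dz":-0.4,"fingers":255}
    - {"wx":0,"wy":0,"wz":0,"dx":0,"dy":0,"dz":-0.4,"fingers":255}
    - {"wx":0,"wy":0,"wz":0,"dx":0,"dy":0,"dz":-0.1,"fingers":255}

```text
t: 3.78
tool_pos: [0.4756, 0.0849, 0.0676]
orientation: [-2.711, -1.585, -0.003]
force: [-0.2, -0.2, 3.2]
opening: 0.0005
```

```bash
python3 st.py
python3 - <<'E'
from h import *
im=robot.read_camera('scene');cv2.imwrite('pics/s2.png',im[:,:,::-1])
E
python3 st.py
```

```text
3.78 [0.4756 0.0849 0.0676] y axis [ 0.871 -0.49  -0.   ] -29.4 z [ 0.001  0.002 -1.   ] [-0.2 -0.2  3.2] 0.0005055364782175216 [ 0.07 -0.06  1.97  0.    1.23  0.58] dq 0.02
3.83 [0.4756 0.0849 0.0677] y axis [ 0.871 -0.49  -0.   ] -29.4 z [ 0.001  0.002 -1.   ] [-1.3  0.4  2.1] 0.00042503854249733273 [ 0.07 -0.06  1.97  0.    1.23  0.58] dq 0.01
```

View pics/s2.png

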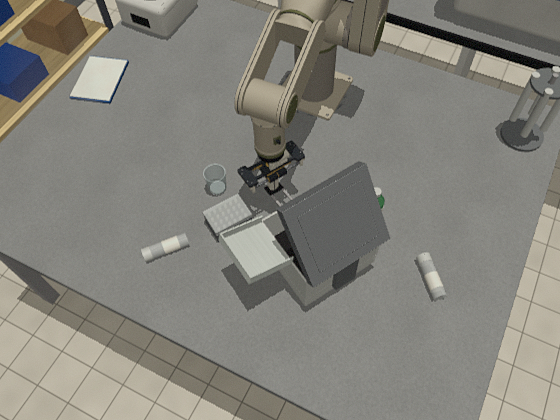

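The lid is up and the chute at (255,245) is empty. I'll hold briefly and check that the tube is in the bin.

Call:
send_rows:
  series:
    - {"wx":0,"wy":0,"wz":0,"dx":0,"dy":0,"dz":0,"fingers":255}
    - {"wx":0,"wy":0,"wz":0,"dx":0,"dy":0,"dz":0,"fingers":255}
    - {"wx":0,"wy":0,"wz":0,"dx":0,"dy":0,"dz":0,"fingers":255}
    - {"wx":0,"wy":0,"wz":0,"dx":0,"dy":0,"dz":0,"fingers":255}
    - {"wx":0,"wy":0,"wz":0,"dx":0,"dy":0,"dz":0,"fingers":255}
    - {"wx":0,"wy":0,"wz":0,"dx":0,"dy":0,"dz":0,"fingers":255}

```text
t: 4.33
tool_pos: [0.4756, 0.0848, 0.0684]
orientation: [-2.711, -1.585, -0.003]
force: [-2.3, -0.9, 3.0]
opening: 0.0006
```

```bash
python3 - <<'E'
from h import *
a=robot.read_camera('scene')[:,:,::-1][150:310,190:400];b=robot.read_camera('top')[:,:,::-1][95:290,170:380]
r=lambda x:cv2.resize(x,(400,int(400*x.shape[0]/x.shape[1])),interpolation=2)
a,b=r(a),r(b);H=max(len(a),len(b));o=np.zeros((H,800,3),np.uint8);o[:len(a),:400]=a;o[:len(b),400:]=b
cv2.imwrite('pics/c3.png',o)
E
python3 st.py
```

```text
4.43 [0.4757 0.0849 0.0684] y axis [ 0.872 -0.49   0.   ] -29.4 z [ 0.001  0.002 -1.   ] [-1.8 -0.6  2.9] 0.0005526194124027364 [ 0.07 -0.06  1.97  0.    1.23  0.58] dq 0.001
```

View pics/c3.png

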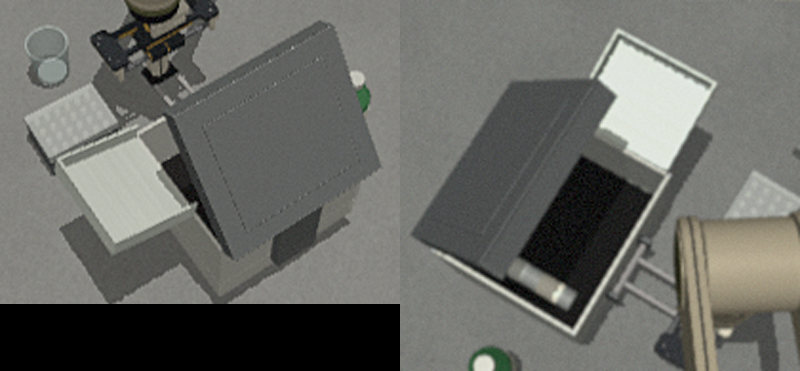

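The tube is in the bin, near (545,285) in the right panel, lying by the far wall. Next I'll ease the lever up at about 20 mm/s.

Call:
send_rows:
  series:
    - {"wx":0,"wy":0,"wz":0,"dx":0,"dy":0,"dz":0.15,"fingers":255}
    - {"wx":0,"wy":0,"wz":0,"dx":0,"dy":0,"dz":0.15,"fingers":255}
    - {"wx":0,"wy":0,"wz":0,"dx":0,"dy":0,"dz":0.15,"fingers":255}
    - {"wx":0,"wy":0,"wz":0,"dx":0,"dy":0,"dz":0.15,"fingers":255}
    - {"wx":0,"wy":0,"wz":0,"dx":0,"dy":0,"dz":0.15,"fingers":255}
    - {"wx":0,"wy":0,"wz":0,"dx":0,"dy":0,"dz":0.15,"fingers":255}

```text
t: 4.93
tool_pos: [0.4756, 0.0847, 0.0785]
orientation: [-2.711, -1.585, -0.002]
force: [-3.0, -0.8, 4.9]
opening: 0.0007
```

```bash
python3 st.py
```

```text
4.93 [0.4756 0.0847 0.0785] y axis [ 0.871 -0.49  -0.   ] -29.4 z [ 0.001  0.002 -1.   ] [-3.  -0.8  4.9] 0.0007033681198304153 [ 0.07 -0.07  1.96  0.    1.25  0.58] dq 0.047
```

Call:
send_rows:
  series:
    - {"wx":0,"wy":0,"wz":0,"dx":0,"dy":0,"dz":0.12,"fingers":255}
    - {"wx":0,"wy":0,"wz":0,"dx":0,"dy":0,"dz":0.12,"fingers":255}
    - {"wx":0,"wy":0,"wz":0,"dx":0,"dy":0,"dz":0.12,"fingers":255}
    - {"wx":0,"wy":0,"wz":0,"dx":0,"dy":0,"dz":0.12,"fingers":255}
    - {"wx":0,"wy":0,"wz":0,"dx":0,"dy":0,"dz":0.12,"fingers":255}
    - {"wx":0,"wy":0,"wz":0,"dx":0,"dy":0,"dz":0.12,"fingers":255}
    - {"wx":0,"wy":0,"wz":0,"dx":0,"dy":0,"dz":0.12,"fingers":255}
    - {"wx":0,"wy":0,"wz":0,"dx":0,"dy":0,"dz":0.12,"fingers":255}
    - {"wx":0,"wy":0,"wz":0,"dx":0,"dy":0,"dz":0.12,"fingers":255}
    - {"wx":0,"wy":0,"wz":0,"dx":0,"dy":0,"dz":0.12,"fingers":255}

```text
t: 5.77
tool_pos: [0.4765, 0.0861, 0.0957]
orientation: [-2.71, -1.585, -0.007]
force: [-2.5, 0.8, 7.2]
opening: 0.0005
```

```bash
python3 st.py
```

```text
5.77 [0.4765 0.0861 0.0957] y axis [ 0.872 -0.49   0.001] -29.3 z [ 0.003  0.004 -1.   ] [-2.5  0.8  7.2] 0.00047276263180740554 [ 0.07 -0.09  1.95  0.    1.29  0.58] dq 0.039
```

Call:
send_rows:
  series:
    - {"wx":0,"wy":0,"wz":0,"dx":0,"dy":0,"dz":0.08,"fingers":255}
    - {"wx":0,"wy":0,"wz":0,"dx":0,"dy":0,"dz":0.08,"fingers":255}
    - {"wx":0,"wy":0,"wz":0,"dx":0,"dy":0,"dz":0.08,"fingers":255}
    - {"wx":0,"wy":0,"wz":0,"dx":0,"dy":0,"dz":0.08,"fingers":255}
    - {"wx":0,"wy":0,"wz":0,"dx":0,"dy":0,"dz":0.08,"fingers":255}
    - {"wx":0,"wy":0,"wz":0,"dx":0,"dy":0,"dz":0.08,"fingers":255}
    - {"wx":0,"wy":0,"wz":0,"dx":0,"dy":0,"dz":0.08,"fingers":255}
    - {"wx":0,"wy":0,"wz":0,"dx":0,"dy":0,"dz":0.08,"fingers":255}

```text
t: 6.43
tool_pos: [0.4778, 0.0879, 0.1067]
orientation: [-2.709, -1.586, -0.014]
force: [0.3, -0.1, -0.2]
opening: 0.0006
```

```bash
python3 st.py
```

```text
6.43 [0.4778 0.0879 0.1067] y axis [ 0.872 -0.49   0.002] -29.3 z [ 0.006  0.007 -1.   ] [ 0.3 -0.1 -0.2] 0.0005638639860487971 [ 0.07 -0.11  1.94  0.01  1.31  0.58] dq 0.018
```

The force is zero, so the fingertips have left the pad at its rest height. I'll retreat upward and look.

Call:
send_rows:
  series:
    - {"wx":0,"wy":0,"wz":0,"dx":0,"dy":0,"dz":0.3,"fingers":255}
    - {"wx":0,"wy":0,"wz":0,"dx":0,"dy":0,"dz":1,"fingers":255}
    - {"wx":0,"wy":0,"wz":0,"dx":0,"dy":0,"dz":2,"fingers":255}
    - {"wx":0,"wy":0,"wz":0,"dx":0,"dy":0,"dz":2,"fingers":255}
    - {"wx":0,"wy":0,"wz":0,"dx":0,"dy":0,"dz":2,"fingers":255}
    - {"wx":0,"wy":0,"wz":0,"dx":0,"dy":0,"dz":2,"fingers":255}
    - {"wx":0,"wy":0,"wz":0,"dx":0,"dy":0,"dz":1,"fingers":255}
    - {"wx":0,"wy":0,"wz":0,"dx":0,"dy":0,"dz":0,"fingers":255}
    - {"wx":0,"wy":0,"wz":0,"dx":0,"dy":0,"dz":0,"fingers":255}

```text
t: 7.18
tool_pos: [0.4754, 0.0874, 0.2154]
orientation: [-2.708, -1.585, -0.01]
force: [-0.7, -0.5, -0.6]
opening: 0.0005
```

```bash
python3 - <<'E'
from h import *
im=robot.read_camera('scene');cv2.imwrite('pics/s4.png',im[:,:,::-1])
im=robot.read_camera('top');cv2.imwrite('pics/t4.png',im[:,:,::-1])
E
python3 st.py
```

```text
7.28 [0.4749 0.0874 0.2145] y axis [ 0.872 -0.49  -0.001] -29.3 z [ 0.002  0.006 -1.   ] [-1.  -0.8  0.4] 0.00023626642193027523 [ 0.07 -0.19  1.81  0.01  1.52  0.58] dq 0.016
```

View pics/s4.png

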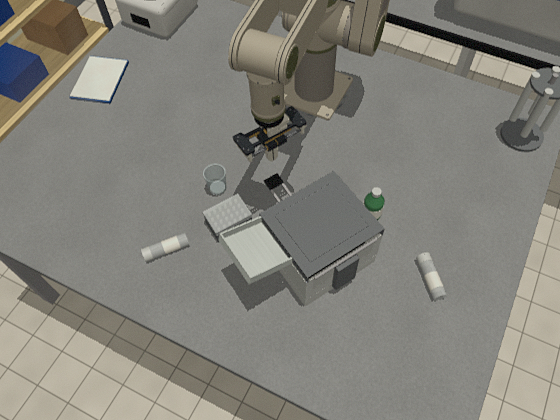

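View pics/t4.png

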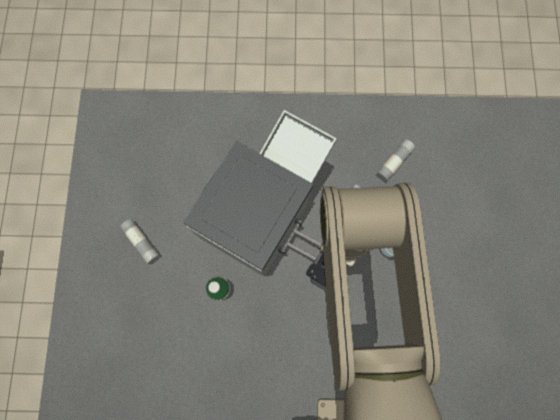

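The lid is shut at (320,225) in the scene view, the chute at (258,247) is empty, and the pad is back at (274,182). The bottle, beaker and tip box haven't moved, and nothing is touching the arm.

```bash
python3 -c "
from plant import robot
print(robot.close_job())"
```

```text
the job is handed in; nothing more can be done
None
```

The job is done and handed in at about 7.3 s of robot time.

- **Opening:** I pressed the lever pad with the closed fingertips until the pad was about 36 mm down. The lid opened and the tube rolled in. With the lid open, the top view showed the tube lying inside the bin.
- **Closing:** I let the pad rise at about 20 mm/s on average, against the 60 mm/s slam limit. The force fell to zero with the fingertips just above the pad's rest height, and I then moved them clear.
- **Last checks:** The final pictures show the lid shut, the chute empty, and the bottle, beaker and tip box still in place. The force on the tool was about zero, and no contact-force reading passed about 12 N.
- **Corrections and limits:**
  - One move call was refused because rows lacked some keys; nothing moved.
  - The approach overshot by about 10 mm sideways; I corrected this before touching the pad.
  - I worked out the closing speed from fingertip positions between calls; I did not measure the lid's speed directly.
  - In the final top view the arm hid the tip box and most of the beaker, so I checked those two by eye in the scene view.

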